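Damp check in the niche, then snap the moisture meter into its cap

TASK

Check the blue cement ledge for damp: lift the moisture meter straight up out of its rack and rest its pin for about half a second on the round steel test plate, then for as long on the square one. Then push the meter's nose straight down into its snap cap, which stands mouth up in the low block, and keep pressing past the click until the meter's body sits fully home on the cap's rim. Finish holding it so: still gripping the meter and pressing it down firmly (about 10 N), the cap still in its block, and leave the other things on the ledge where they are.

Things in the scene. Friction and masses are not known exactly. Their poses are not given: they have to be found in the camera images.
- meter_center (a point): Hand-held pin moisture meter, 150 mm long, about 150 g, upright, pin down in its rack. This point is the centre of its grey box body (40 mm along x, 28 mm along y, 104 mm along z, which points up, away from the pin). Grip across the 28 mm (y) sides in the upper half: about 78 mm of the body stand clear above the rack.
- meter_tip (a point): Blunt end of the meter's steel pin (6 mm diameter), on the meter's axis, 98 mm below meter_center. Above the pin the nose widens as a cone to 20 mm diameter 30 mm above the tip, then narrows to a 15 mm neck.
- meter_shoulder (a point): Centre of the flat underside of the meter's box body, on the meter's axis, 46 mm above the tip. It lands on the cap's rim when the cap is fully home. Same axes as the meter.
- meter: The whole meter; origin at the pin's tip, z up along the meter. Below the box body are a black nose and the steel pin.
- rack: White plastic block, fixed, 80 x 70 x 80 mm tall, with a 42 x 30 mm upright pocket in its top (26 mm deep to the ledge that carries the meter's body, a round hole for the nose below). Origin at the centre of its underside on the ledge. The meter must be raised at least 75 mm to come clear.
- round_point_top (a point): Centre of the top face of the round steel test plate: disc 40 mm in diameter, standing 5 mm above the ledge, fixed.
- square_point_top (a point): Centre of the top face of the square steel test plate: 38 x 38 mm, standing 5 mm above the ledge, fixed.
- round_point: The round test plate; origin at the centre of its underside.
- square_point: The square test plate; origin at the centre of its underside.
- cap_rim (a point): Centre of the mouth of the snap cap, level with its rim; z points up out of the mouth. The cap is a plain grey plastic cup, 34 mm outside diameter, 24 mm bore, 52 mm tall, loose, standing mouth up with its foot 12 mm deep in the block (rim about 64 mm above the ledge).
- cap: The snap cap; origin at the centre of its underside. Four sprung catches inside resist the nose: the push rises to roughly 5 to 12 N, then drops as the wide part of the nose passes them, when the meter's body is still about 6 to 8 mm above the rim; those last millimetres remain to go until the body lands on the rim.
- cap_block: Low white plastic block, fixed, 90 x 90 x 24 mm, with a round socket in the middle of its top that carries the cap. Origin at the centre of its underside.
- soap_dish: White ceramic soap dish with a bar of soap, 120 x 85 mm, 27 mm tall; bystander, origin at its underside.
- cup: Glass toothbrush cup, 72 mm in diameter, 100 mm tall; bystander, origin at its underside.
- shampoo: Closed white shampoo bottle, 60 mm in diameter, 150 mm tall; bystander, origin at its underside.
- hairbrush: Black plastic hairbrush lying bristles down, 210 mm long along its x, 55 mm wide, 30 mm tall; bystander.
- nail_file: Steel nail file with a black grip, 150 mm long along its x, 14 mm wide, 6 mm tall; bystander.
- pumice: Pumice block, 80 x 50 x 30 mm; bystander, origin at its underside.
There are look-alikes about, which are no part of the job. Of the things that look like the meter, the middle-sized one is meant.

How it is judged:
By the outcome, as a careful person would: the job done as asked, in the order asked, and still so for the second after the job is handed in, while the arm keeps its last pose, push and grip.
It also fails if it takes over 64 s, if anything falls off the work surface, if the arm or the gripper's body presses on something with over 40 N, if the wrist force passes 120 N, or if a joint passes its speed limit or range.

ROBOT

A 6-joint arm with a two-finger parallel gripper is mounted at the origin on the work surface. World frame = base frame: x ahead of the robot, y to its left, z up, the work surface at z = 0. Lengths are in m, angles in rad, forces in N, time in s.
With the tool pointing down it reaches from about 0.35 to 0.975 m from the base axis. Payload 4.9 kg.
Tool frame: the origin (TCP) lies on the mounting face of the last link; the fingertips stand 173 mm ahead of it and the grasp point (between the pads) lies ctrl.pinch_z ahead of it (ctrl.pinch_z is the distance from the TCP to the grasp point, in m); z points along the fingers, y is the line along which they close (so a half turn about z gives the same grasp; the last joint's range is limited). The gripper opens to 85 mm and grips with 20 to 120 N. Pads are 22 mm wide; open, the fingers measure 114 mm over their backs; the gripper's body (76 mm by 85 mm) begins 54 mm behind the grasp point. The pads swing forward as they close: fully open they stand 13 mm farther back than shut.
Start: joints at [-1.34, 0.053, 1.613, -0, 1.476, -0.119], TCP at [0.214, -0.587, 0.405] pointing down, gripper open.
Joint ranges: [-3.01, 3.01], [-1.01, 2.22], [0.06, 2.58], [-1.02, 4.17], [0.09, 2.62], [-3.14, 3.14]. Speed limits (rad/s): [2.57, 2.57, 3.14, 3.14, 3.14, 3.14].

INTERFACE

Orientations are given as a rotation vector (axis times angle).
In Python, from station import telemetry, eyes, ctrl gives the robot as it stands.
- The arm moves only by the tool apply_moves, never from a script. Its argument "plan" is a list of rows, each a list of 5 numbers: the finger opening in m, from 0 to 0.0854, then the shift along the tool's x, y, z in m, then the turn about the tool's z in rad. In form: [[jaw, x, y, z, roll], ...]. A call has 1 to 12 rows; each row is the pose to reach, as a shift and turn from the pose commanded when the call began, along the tool's axes at that moment; what a row does not reach only later rows make up. A row lasts 1/12 s, in which the tool goes at most 41.7 mm and 7.16 degrees, less where a joint would pass 70% of its speed; a pose out of reach is approached as far as the arm can. A call with a gripper value outside its range is refused whole. The fingers move at their own pace and stop on an object; "newtons" is the grip in N (left out, the last holds). Time passes only in rows, so rows that repeat a pose let the fingers close. It gives the time, the measured TCP pose, the force, the opening and the grip force at its end, in the units of the state.
- telemetry.get_obs(): the state, without advancing time (a new reading comes with each control period).
- eyes.get_image(name): name is "side" or "top" or "wrist"; returns a dict with "img" (400x640x3 uint8, blue, green, red), "range_z" (400x640 float32, m along the optical axis (not along the pixel's ray), 0 where there is no reading), "K" (3x3 intrinsics, pixels), "pose" (4x4, takes a point from camera to world coordinates); the wrist camera has in their place "hand_eye" (4x4, takes a point from camera to tool coordinates, whose origin is the TCP and whose axes are the flange's). Camera axes: x right, y down, z forward; pixel columns grow to the right and rows downward; lengths in m; the calibration is good to about 2 mm. A picture is of the moment at which its call begins: read the wrist's pose just before it.
- ctrl.finish_job(): hands the job in; it is judged then, once.
Trained networks look in a picture, given as the dict that the camera call returned (one of the last four; its "shot" number tells which), for a name from the list of things; names that differ only in an ending like _2 or _b are one class to them, and where a whole thing is asked for, a point or a joint stands for the part that bears it (a point fixed in the world has none). Each returns a list of dicts, best first, with "confidence" (0 to 1); they miss things now and then, are a little off and sometimes report something else, mostly with a low value. They report only what shows in the picture. A call takes as long as a camera call. They do not tell look-alikes from the thing itself.
- eyes.search_frame(thing, picture): "box" ([left, top, right, bottom] in pixels, round what is visible of it).
- eyes.outline_of(thing, picture): "region" (400x640 bool, what is visible of it) and "box" ([left, top, right, bottom] in pixels, round what is visible of it).
- eyes.tip_of(thing, picture): "point" ([column, row] in pixels: a listed point, or the origin of a listed thing).
The state is a dict: "t": time; "q": joint angles; "dq": joint speeds; "effort": joint torques, N m; "tool_pos": TCP position; "tool_rot": TCP orientation; "contact_force": force on the tool from outside, world axes, zero at the start; "wrist_torque": the same for the moment, N m; "opening": finger opening in m; "grip_force": force on a finger pad.
Only numpy, scipy, OpenCV 4.12 (cv2) and the standard library are available. Lean on these libraries where they do the work, as an engineer would, in place of code of your own. Each camera call takes 0.05 s, during which the arm holds its last target. There are 200 camera calls.

## Working session

There is one attempt and no reset: what is moved stays moved. The work goes in short steps, Python scripts to look and compute and a tool call to move; the robot and the scene stay as the last step left them, time stands still between calls to the robot, and variables do not carry over. Pictures are saved under pics/ and viewed, at most 10 in all, crops included, and the job is handed in when it is done.

Besides the shell and the picture viewer there is one more tool, called after ">>>" as name(argument=value, ...) on one line, values as JSON. apply_moves: Moves the arm, as the interface text tells. Its arguments: {"type":"object","properties":{"plan":{"type":"array","items":{"type":"array","items":{"type":"number"}}},"newtons":{"type":"number"}},"required":["plan"]}

```bash
mkdir -p pics; ls
cat > h.py <<'E'
import numpy as np, cv2
from scipy.spatial.transform import Rotation as R
from station import telemetry, eyes, ctrl
def T():
    o=telemetry.get_obs(); M=np.eye(4); M[:3,:3]=R.from_rotvec(o["tool_rot"]).as_matrix(); M[:3,3]=o["tool_pos"]; return M
def shot(n):
    M=T(); p=eyes.get_image(n); p["W"]=p["pose"] if n!="wrist" else M@p["hand_eye"]; return p
def world(p,u,v,z=None):
    K=p["K"]; d=np.array([(u-K[0,2])/K[0,0],(v-K[1,2])/K[1,1],1.]); W=p["W"]
    if z is None:
        s=p["range_z"][int(round(v)),int(round(u))]
    else:
        r=W[:3,:3]@d; s=(z-W[2,3])/r[2]
    return W[:3,:3]@(d*s)+W[:3,3]
def cloud(p):
    v,u=np.mgrid[:400,:640]; K=p["K"]; z=p["range_z"]
    c=np.stack([(u-K[0,2])/K[0,0]*z,(v-K[1,2])/K[1,1]*z,z],-1)
    return c@p["W"][:3,:3].T+p["W"][:3,3]
E
python3 - <<'E'
from h import *
np.set_printoptions(precision=3,suppress=True)
o=telemetry.get_obs(); print({k:np.round(v,3) for k,v in o.items()}, ctrl.pinch_z)
for n in ["top","side"]:
    p=shot(n); cv2.imwrite(f"pics/{n}0.png",p["img"]); print(n,p["W"],p["K"][0])
    C=cloud(p)
    for t in ["meter","rack","round_point","square_point","cap","cap_block"]:
        for d in eyes.outline_of(t,p)[:4]:
            m=d["region"]&(p["range_z"]>0); q=C[m]
            print(t,round(d["confidence"],2),np.round(d["box"]),np.median(q,0),q.min(0),q.max(0))
    for t in ["meter_center","round_point_top","square_point_top","cap_rim"]:
        for d in eyes.tip_of(t,p)[:4]:
            u,v=d["point"]; print(t,round(d["confidence"],2),np.round(d["point"]),world(p,u,v))
E
```

```text
pics
{'t': np.float64(0.0), 'q': array([-1.34 ,  0.053,  1.614,  0.   ,  1.476, -0.119]), 'dq': array([-0.   ,  0.001,  0.   ,  0.   ,  0.001,  0.002]), 'effort': array([ -0.001, -39.368, -37.018,  -0.   ,   0.007,   0.   ]), 'tool_pos': array([ 0.214, -0.587,  0.403]), 'tool_rot': array([-3.092, -0.546,  0.   ]), 'contact_force': array([-0.3  ,  0.288, -0.091]), 'wrist_torque': array([-0.009, -0.035,  0.02 ]), 'grip_force': np.float64(0.0), 'opening': np.float64(0.085)} 0.1547
top [[ 0.017 -0.99   0.14   0.353]
 [-1.    -0.02  -0.016  0.007]
 [ 0.019 -0.14  -0.99   1.532]
 [ 0.     0.     0.     1.   ]] [512.421   0.    320.619]
meter 0.91 [422. 226. 455. 249.] [ 0.423 -0.331  0.192] [ 0.398 -0.395 -0.005] [ 0.468 -0.308  0.202]
meter 0.72 [393. 196. 409. 215.] [ 0.511 -0.234  0.156] [ 0.493 -0.256  0.079] [ 0.534 -0.222  0.166]
meter 0.59 [422. 192. 439. 203.] [ 0.539 -0.333  0.104] [ 0.529 -0.377 -0.005] [ 0.568 -0.319  0.115]
rack 0.84 [380. 191. 414. 225.] [ 0.504 -0.224  0.079] [ 0.469 -0.283 -0.007] [ 0.572 -0.197  0.161]
rack 0.18 [200. 207. 214. 226.] [0.482 0.316 0.056] [0.
[... 1692 characters left out ...]
0.554 -0.101 -0.   ] [ 0.594 -0.059  0.008]
square_point 0.6 [362. 179. 380. 211.] [ 0.398 -0.098  0.004] [ 0.384 -0.163 -0.002] [ 0.414 -0.02   0.008]
cap 0.73 [341. 296. 361. 323.] [0.481 0.321 0.051] [0.464 0.297 0.017] [0.497 0.329 0.067]
cap_block 0.69 [330. 294. 379. 342.] [0.484 0.33  0.023] [ 0.427  0.259 -0.002] [0.533 0.366 0.027]
meter_center 0.88 [330. 134.] [ 0.526 -0.228  0.123]
meter_center 0.7 [363. 113.] [ 0.422 -0.314  0.145]
meter_center 0.39 [330. 130.] [ 0.526 -0.227  0.136]
round_point_top 0.51 [353. 235.] [0.466 0.07  0.005]
square_point_top 0.62 [312. 198.] [ 0.576 -0.074  0.005]
cap_rim 0.82 [354. 302.] [0.477 0.303 0.056]
cap_rim 0.68 [352. 235.] [0.468 0.071 0.004]
```

Run:
```python
import cv2
a=cv2.imread("pics/top0.png")[100:270,170:490]; cv2.imwrite("pics/top0c.png",cv2.resize(a,(800,425),interpolation=cv2.INTER_CUBIC))
b=cv2.imread("pics/side0.png")[80:350,220:460]; cv2.imwrite("pics/side0c.png",cv2.resize(b,(533,600),interpolation=cv2.INTER_CUBIC))
```

```text
(no output)
```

View pics/top0c.png

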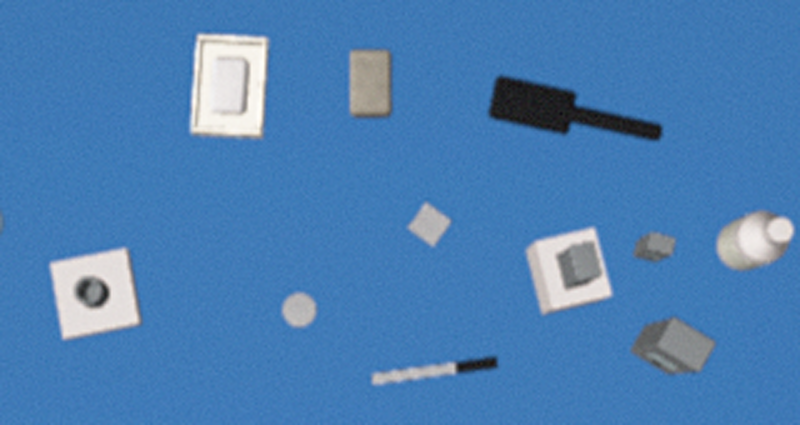

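View pics/side0c.png

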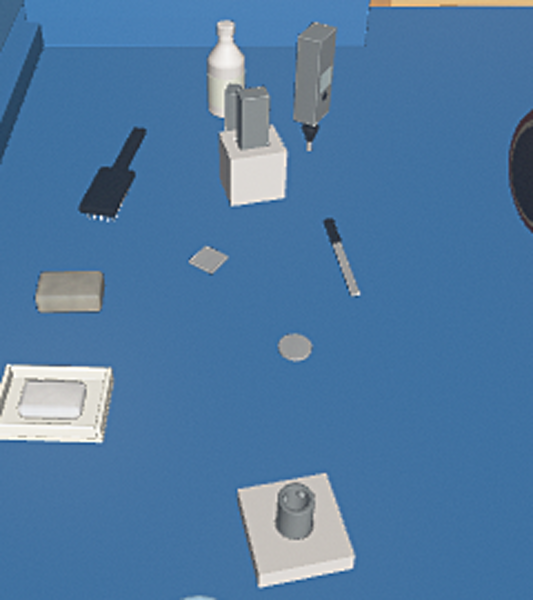

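Two crops: the top view has the rack with the middle-sized meter at about (402,208) px in the full image. The larger look-alike is at (438,238), the smaller at (431,197), the square plate at (342,189), the round plate at (289,223), and the cap block at (207,216). Next I'll compute the yaw and a first approach for a close look.

```bash
cat >> h.py <<'E'
def shift(pos,yaw=None):
    "shift in tool axes (from measured pose) and roll to bring tool x axis to world yaw"
    M=T(); s=M[:3,:3].T@(np.array(pos)-M[:3,3])
    y0=np.arctan2(M[1,0],M[0,0]); r=None if yaw is None else -((yaw-y0+np.pi)%(2*np.pi)-np.pi)
    return np.round(s,4),r,np.degrees(y0)
def rect(pts):
    (c,s,a)=cv2.minAreaRect((pts[:,:2]*1000).astype(np.float32)); return np.round(np.array(c)/1000,4),np.round(s,1),round(a,1)
E
python3 - <<'E'
from h import *
for n in ["top","side"]:
    p=shot(n); C=cloud(p).reshape(-1,3)
    for nm,c,zl,zh,r in [("metertop",(.51,-.235),.145,.17,.05),("racktop",(.51,-.235),.073,.09,.06),("block",(.48,.312),.018,.03,.075),("cap",(.48,.312),.055,.075,.04)]:
        q=C[(np.hypot(C[:,0]-c[0],C[:,1]-c[1])<r)&(C[:,2]>zl)&(C[:,2]<zh)]
        if len(q)>5: print(n,nm,len(q),rect(q),np.median(q[:,2]))
p=shot("wrist"); print(np.round(p["hand_eye"],3),p["K"][0])
print(shift((.50,-.25,.47)))
E
```

```text
top metertop 162 (array([ 0.5153, -0.2407]), array([40.3, 28.2]), 13.9) 0.15744766886878092
top racktop 456 (array([ 0.5154, -0.2405]), array([79.9, 71.5]), 14.5) 0.08018784340148333
top block 770 (array([0.4815, 0.3134]), array([91. , 90.8]), 12.2) 0.02475131191621127
top cap 73 (array([0.4818, 0.3131]), array([32.6, 31.1]), 28.1) 0.06382711240898731
side metertop 119 (array([ 0.5143, -0.2407]), array([40.8, 31.5]), 13.6) 0.15606326357309852
side racktop 288 (array([ 0.5147, -0.2413]), array([81.4, 73.6]), 15.2) 0.07954152182015756
side block 1417 (array([0.4808, 0.3116]), array([90. , 93.3]), 12.6) 0.02344944684741901
side cap 161 (array([0.4809, 0.3123]), array([32.7, 33.3]), 70.1) 0.062441147923791185
[[ 0.    -0.958 -0.286  0.073]
 [ 1.     0.     0.     0.   ]
 [-0.    -0.286  0.958  0.03 ]
 [ 0.     0.     0.     1.   ]] [324.03115107   0.         316.5879117 ]
(array([ 0.384 , -0.2188, -0.0653]), None, np.float64(20.04098305492486))
```

>>> apply_moves(plan=[[0.07,0.03,-0.017,-0.03,0.03],[0.07,0.07,-0.037,-0.04,0.06],[0.07,0.105,-0.057,-0.04,0.08],[0.07,0.14,-0.077,-0.04,0.102],[0.07,0.175,-0.097,-0.04,0.102],[0.07,0.21,-0.117,-0.04,0.102],[0.07,0.245,-0.137,-0.04,0.102],[0.07,0.28,-0.157,-0.03,0.102],[0.07,0.315,-0.177,-0.02,0.102],[0.07,0.35,-0.195,-0.015,0.102],[0.07,0.385,-0.213,-0.015,0.102],[0.07,0.401,-0.2224,-0.015,0.102]], newtons=60)

```text
t: 2.25
tool_pos: [0.5166, -0.2376, 0.4191]
tool_rot: [-3.115, -0.393, -0.001]
contact_force: [-1.1, -0.1, -0.3]
opening: 0.0699
grip_force: 0.0
```

```bash
cat > look.py <<'E'
from h import *
import sys
def look(items,n="wrist"):
    p=shot(n); C=cloud(p).reshape(-1,3); C=C[(p["range_z"]>0).ravel()]
    for nm,c,zl,zh,r in items:
        q=C[(np.hypot(C[:,0]-c[0],C[:,1]-c[1])<r)&(C[:,2]>zl)&(C[:,2]<zh)]
        if len(q)>5: print(n,nm,len(q),rect(q),np.round(np.median(q[:,2]),4))
    return p
E
python3 - <<'E'
from look import *
p=look([("metertop",(.515,-.24),.145,.17,.05),("racktop",(.515,-.24),.073,.09,.06)])
cv2.imwrite("pics/w1.png",p["img"])
o=telemetry.get_obs(); print(o["t"],o["tool_pos"],o["opening"]); print(shift((.515,-.2407,.285),np.radians(14.2)))
E
```

```text
wrist metertop 1987 (array([ 0.5151, -0.2433]), array([39.8, 28. ]), 14.1) 0.1588
wrist racktop 3696 (array([ 0.5146, -0.2434]), array([80.4, 70.2]), 14.2) 0.0809
2.3 [ 0.51732582 -0.23660933  0.41943164] 0.06986781515583683
(array([-0.0035,  0.0036,  0.1344]), np.float64(0.005129553629144912), np.float64(14.49390177373601))
```

View pics/w1.png

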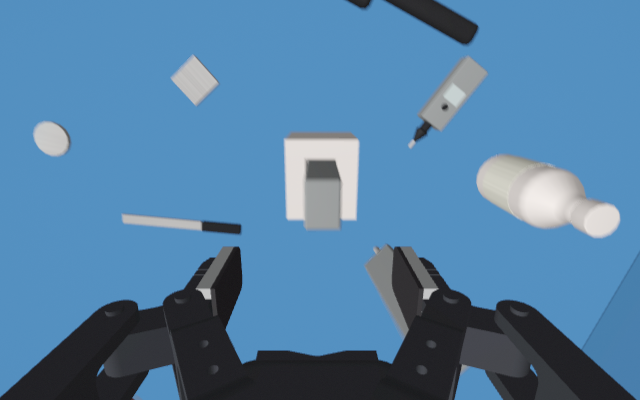

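The wrist view shows the meter in its rack at about (322,200) px between the open fingers. The plates are at (195,80) and (52,138). Going lower for a settled look.

>>> apply_moves(plan=[[0.07,-0.002,0.003,0.03,0.005],[0.07,-0.0035,0.005,0.06,0.005],[0.07,-0.0035,0.005,0.075,0.005],[0.07,-0.0035,0.005,0.075,0.005],[0.07,-0.0035,0.005,0.075,0.005]])

```text
t: 2.72
tool_pos: [0.5122, -0.2466, 0.344]
tool_rot: [-3.117, -0.38, 0.003]
contact_force: [-0.4, 0.2, 0.8]
opening: 0.0702
grip_force: 0.0
```

Run:
```python
from look import *
for n in ["wrist","top"]: p=look([("metertop",(.515,-.24),.148,.17,.03),("racktop",(.515,-.24),.073,.09,.06)],n)
o=telemetry.get_obs(); print(o["t"],o["tool_pos"]); print(shift((.515,-.242,.285),np.radians(14.2)))
```

```text
wrist metertop 3992 (array([ 0.515 , -0.2432]), array([40. , 28.1]), 14.5) 0.1588
wrist racktop 6015 (array([ 0.5148, -0.2433]), array([80.4, 70.3]), 14.3) 0.0809
top metertop 16 (array([ 0.4974, -0.24  ]), array([ 5.1, 19.2]), 16.1) 0.1575
top racktop 150 (array([ 0.5116, -0.2375]), array([102.7,  41.5]), 45.2) 0.0805
2.8167 [ 0.51285722 -0.24701421  0.34667061]
(array([ 0.0032, -0.0045,  0.0617]), np.float64(-0.005335044047950266), np.float64(13.89432449253605))
```

>>> apply_moves(plan=[[0.07,0.002,-0.003,0.02,0],[0.07,0.0025,-0.004,0.04,0],[0.07,0.0025,-0.004,0.055,0],[0.07,0.0025,-0.004,0.0615,0],[0.07,0.0025,-0.004,0.0615,0],[0.07,0.0025,-0.004,0.0615,0]])

```text
t: 3.32
tool_pos: [0.5144, -0.2424, 0.2847]
tool_rot: [3.117, 0.38, 0.003]
contact_force: [0.7, -1.2, 0.5]
opening: 0.0699
grip_force: 0.0
```

Run:
```python
from look import *
p=look([("metertop",(.515,-.24),.148,.17,.03),("racktop",(.515,-.24),.073,.09,.06)])
o=telemetry.get_obs(); print(o["t"],o["tool_pos"],o["contact_force"]); print(shift((.515,-.2425,.285),np.radians(14.2)))
```

```text
wrist metertop 7736 (array([ 0.5171, -0.2427]), array([36.4, 28.2]), 14.5) 0.1588
wrist racktop 9658 (array([ 0.5144, -0.2434]), array([80.9, 70.3]), 14.3) 0.081
3.3667 [ 0.51459185 -0.24247528  0.28521097] [-0.48169962 -0.05444917  0.72902237]
(array([0.0004, 0.0001, 0.0002]), np.float64(-0.005151167410331947), np.float64(13.904859847822635))
```

Good. Closing.

>>> apply_moves(plan=[[0.05,0,0,0,0],[0.035,0,0,0,0],[0.026,0,0,0,0],[0.02,0,0,0,0],[0.015,0,0,0,0],[0.015,0,0,0,0],[0.015,0,0,0,0],[0.015,0,0,0,0],[0.015,0,0,0,0]], newtons=60)

```text
t: 4.12
tool_pos: [0.5143, -0.2422, 0.2841]
tool_rot: [3.118, 0.38, 0.002]
contact_force: [-0.1, -0.8, 6.0]
opening: 0.0271
grip_force: 59.5
```

Run:
```python
from look import *
for n in ["wrist"]: p=look([("metertop",(.515,-.24),.148,.17,.03)],n)
o=telemetry.get_obs(); print({k:np.round(o[k],4) for k in ["t","tool_pos","contact_force","opening","grip_force"]})
```

```text
wrist metertop 10929 (array([ 0.5166, -0.2385]), array([36. , 57.6]), 12.0) 0.1589
{'t': np.float64(4.1667), 'tool_pos': array([ 0.5143, -0.2422,  0.2842]), 'contact_force': array([ 0.2938, -1.2568,  5.4264]), 'opening': np.float64(0.0277), 'grip_force': np.float64(59.5254)}
```

>>> apply_moves(plan=[[0.015,0,0,-0.005,0],[0.015,0,0,-0.015,0],[0.015,0,0,-0.03,0],[0.015,0,0,-0.045,0],[0.015,0,0,-0.06,0],[0.015,0,0,-0.075,0],[0.015,0,0,-0.09,0],[0.015,0,0,-0.105,0],[0.015,0,0,-0.12,0],[0.015,0,0,-0.13,0],[0.015,0,0,-0.13,0],[0.015,0,0,-0.13,0]])

```text
t: 5.17
tool_pos: [0.5139, -0.2419, 0.4134]
tool_rot: [3.118, 0.38, 0.0]
contact_force: [-0.3, 0.4, -1.7]
opening: 0.0276
grip_force: 60.2
```

Run:
```python
from look import *
o=telemetry.get_obs(); print({k:np.round(o[k],4) for k in ["t","tool_pos","contact_force","opening","grip_force"]})
items=[("square",(.574,-.08),.003,.009,.035),("round",(.468,.073),.003,.009,.035)]
for n in ["wrist","top","side"]:
    p=look(items,n); C=cloud(p)
    cv2.imwrite(f"pics/{n}2.png",p["img"])
    for t in ["meter_tip","meter_shoulder","meter_center","meter","round_point_top","square_point_top","cap_rim"]:
        for d in eyes.tip_of(t,p)[:3]: print(n,t,round(d["confidence"],2),np.round(d["point"]),np.round(world(p,*d["point"]),3), np.round(world(p,*d["point"],z=.005),4) if 'point_' in t else '')
    g=p["img"].astype(int)
print(T()[:3,:3].round(4))
```

```text
{'t': np.float64(5.1667), 'tool_pos': array([ 0.5139, -0.2419,  0.4134]), 'contact_force': array([-0.3272,  0.4464, -1.7233]), 'opening': np.float64(0.0276), 'grip_force': np.float64(60.2188)}
wrist square 1292 (array([ 0.5747, -0.0851]), array([50.3, 59.1]), 58.9) 0.0058
wrist round 984 (array([0.4695, 0.0727]), array([45.2, 49.6]), 19.5) 0.0057
wrist meter_tip 0.86 [401. 135.] [ 0.572 -0.326  0.012] 
wrist meter_tip 0.78 [369. 230.] [ 0.46  -0.319  0.034] 
wrist meter_shoulder 0.78 [423. 111.] [ 0.602 -0.34   0.02 ] 
wrist meter_shoulder 0.61 [404. 194.] [ 0.511 -0.342  0.039] 
wrist meter_center 0.96 [448. 148.] [ 0.572 -0.366  0.053] 
wrist meter_center 0.91 [448.  88.] [ 0.631 -0.357  0.022] 
wrist meter 0.92 [399. 136.] [ 0.569 -0.328  0.   ] 
wrist meter 0.83 [367. 231.] [ 0.445 -0.325  0.001] 
wrist meter 0.55 [319. 196.] [ 0.534 -0.239  0.203] 
wrist round_point_top 0.58 [ 42. 143.] [0.463 0.072 0.006] [0.4622 0.073  0.005 ]
wrist round_point_top 0.22 [185.  82.] [ 0.569 -0.079  0.005] [ 0.5689 -0.0788  0.005 ]
wrist square_point_top 0.95 [186.  83.] [ 0.568 -0.081  0.006] [
[... 1420 characters left out ...]
 112.] [ 0.517 -0.226  0.198] 
side meter_center 0.83 [316. 133.] [ 0.572 -0.352  0.051] 
side meter_center 0.69 [302. 141.] [ 0.619 -0.347  0.02 ] 
side meter_center 0.55 [333.  95.] [ 0.519 -0.222  0.251] 
side meter 0.88 [335. 126.] [ 0.504 -0.479 -0.002] 
side meter 0.49 [319. 148.] [ 0.56  -0.255  0.053] 
side round_point_top 0.68 [352. 235.] [0.468 0.071 0.004] [0.4682 0.0722 0.005 ]
side round_point_top 0.51 [332.  94.] [ 0.521 -0.218  0.256] [ 0.5134 -0.7226  0.005 ]
side square_point_top 0.55 [312. 195.] [ 0.579 -0.088  0.004] [ 0.5787 -0.0874  0.005 ]
side cap_rim 0.81 [351. 304.] [0.484 0.299 0.044] 
[[ 0.9707  0.2404 -0.    ]
 [ 0.2404 -0.9707  0.    ]
 [-0.     -0.     -1.    ]]
```

View pics/side2.png

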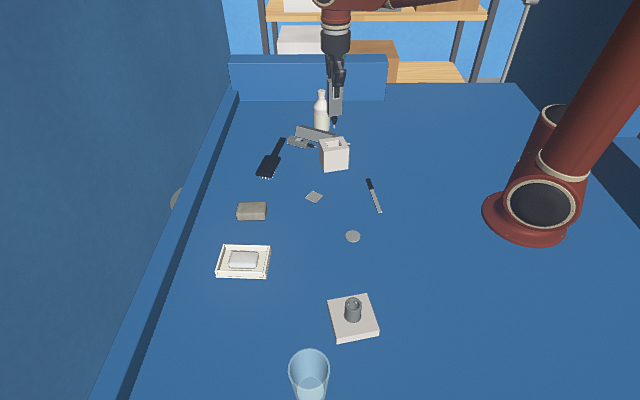

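Side view: the meter is held upright at (335,100) above the rack. Both look-alikes, which were balanced on their pins, have toppled onto the ledge near (315,135). The fingers passed at least 70 mm above them, so this wasn't contact with the arm. I'll move over the round plate now.

>>> apply_moves(plan=[[0.015,0.002,-0.015,0,0],[0.015,0.005,-0.045,0,0],[0.015,0.008,-0.08,0,0],[0.015,0.011,-0.115,0,0],[0.015,0.014,-0.15,0.01,0],[0.015,0.018,-0.185,0.02,0],[0.015,0.022,-0.22,0.035,0],[0.015,0.025,-0.255,0.05,0],[0.015,0.028,-0.285,0.065,0],[0.015,0.031,-0.305,0.08,0],[0.015,0.031,-0.317,0.09,0],[0.015,0.031,-0.317,0.09,0]])

```text
t: 7.37
tool_pos: [0.4662, 0.0752, 0.3204]
tool_rot: [-3.117, -0.386, 0.008]
contact_force: [-0.7, -0.7, -1.2]
opening: 0.0276
grip_force: 60.3
```

Run:
```python
from look import *
p=shot("side"); cv2.imwrite("pics/side3.png",cv2.resize(p["img"][150:270,280:420],(700,600),interpolation=cv2.INTER_CUBIC))
o=telemetry.get_obs(); print({k:np.round(o[k],4) for k in ["t","tool_pos","contact_force","opening","grip_force"]})
print(shift((.468,.073,.281)))
for t in ["meter_tip","meter"]:
  for d in eyes.tip_of(t,p)[:3]: print(t,d["confidence"],np.round(d["point"],1),np.round(world(p,*d["point"]),3))
```

```text
{'t': np.float64(7.4167), 'tool_pos': array([0.467, 0.074, 0.322]), 'contact_force': array([ 0.4152, -0.3305, -0.5119]), 'opening': np.float64(0.0274), 'grip_force': np.float64(60.3207)}
(array([0.0008, 0.0012, 0.041 ]), None, np.float64(14.04302878207028))
meter_tip 0.71 [352.7 226.5] [0.468 0.076 0.043]
meter_tip 0.51 [317.5 143.5] [ 0.567 -0.359  0.002]
meter 0.69 [318.1 148. ] [ 0.564 -0.33   0.003]
meter 0.59 [274.9 162.1] [ 0.697 -0.212  0.03 ]
```

View pics/side3.png

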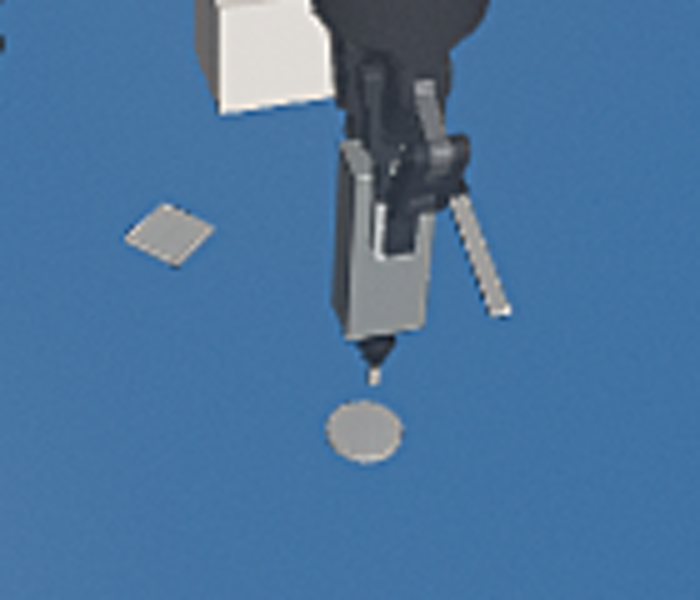

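The pin is at about (353,226) px in the full frame, directly above the round plate at (353,236). Descending to contact.

>>> apply_moves(plan=[[0.015,0.001,0.001,0.012,0],[0.015,0.001,0.001,0.024,0],[0.015,0.001,0.001,0.032,0],[0.015,0.001,0.001,0.036,0],[0.015,0.001,0.001,0.039,0],[0.015,0.001,0.001,0.041,0],[0.015,0.001,0.001,0.042,0],[0.015,0.001,0.001,0.042,0]])

```text
t: 8.18
tool_pos: [0.4692, 0.0724, 0.2814]
tool_rot: [3.118, 0.38, 0.0]
contact_force: [0.6, 1.0, -1.4]
opening: 0.0273
grip_force: 60.5
```

>>> apply_moves(plan=[[0.015,0,0,0.001,0],[0.015,0,0,0.0015,0],[0.015,0,0,0.002,0],[0.015,0,0,0.002,0]])

```text
t: 8.52
tool_pos: [0.4696, 0.0725, 0.2809]
tool_rot: [3.118, 0.381, 0.002]
contact_force: [-2.4, -0.5, 6.5]
opening: 0.0274
grip_force: 61.4
```

>>> apply_moves(plan=[[0.015,0,0,0,0],[0.015,0,0,0,0],[0.015,0,0,0,0],[0.015,0,0,0,0],[0.015,0,0,0,0],[0.015,0,0,0,0],[0.015,0,0,0,0]])

```text
t: 9.1
tool_pos: [0.4696, 0.0725, 0.2809]
tool_rot: [3.118, 0.381, 0.003]
contact_force: [-1.6, -0.1, 5.4]
opening: 0.0272
grip_force: 61.4
```

Run:
```python
from look import *
o=telemetry.get_obs(); print({k:np.round(o[k],4) for k in ["t","tool_pos","contact_force","opening","grip_force"]})
print(shift((.5735,-.0815,.281)))
```

```text
{'t': np.float64(9.1), 'tool_pos': array([0.4696, 0.0725, 0.2809]), 'contact_force': array([-1.616 , -0.0505,  5.3849]), 'opening': np.float64(0.0272), 'grip_force': np.float64(61.3523)}
(array([6.380e-02, 1.745e-01, 1.000e-04]), None, np.float64(13.920329555932119))
```

>>> apply_moves(plan=[[0.015,0,0,-0.015,0],[0.015,0,0,-0.03,0],[0.015,0.01,0.025,-0.04,0],[0.015,0.02,0.055,-0.04,0],[0.015,0.032,0.088,-0.04,0],[0.015,0.044,0.12,-0.04,0],[0.015,0.056,0.153,-0.04,0],[0.015,0.062,0.17,-0.035,0],[0.015,0.064,0.1745,-0.025,0],[0.015,0.064,0.1745,-0.015,0],[0.015,0.064,0.1745,-0.015,0]])

```text
t: 10.02
tool_pos: [0.5718, -0.0809, 0.2905]
tool_rot: [-3.116, -0.38, 0.009]
contact_force: [-0.9, 0.8, -2.0]
opening: 0.0276
grip_force: 60.1
```

Run:
```python
from look import *
p=shot("side"); cv2.imwrite("pics/side4.png",cv2.resize(p["img"][120:240,260:400],(700,600),interpolation=cv2.INTER_CUBIC))
o=telemetry.get_obs(); print({k:np.round(o[k],4) for k in ["t","tool_pos","contact_force"]})
print(shift((.5735,-.0815,.281)))
```

```text
{'t': np.float64(10.0667), 'tool_pos': array([ 0.5719, -0.0805,  0.2915]), 'contact_force': array([-0.4936, -0.0125, -1.074 ])}
(array([0.0014, 0.0014, 0.0105]), None, np.float64(13.952199016512838))
```

View pics/side4.png

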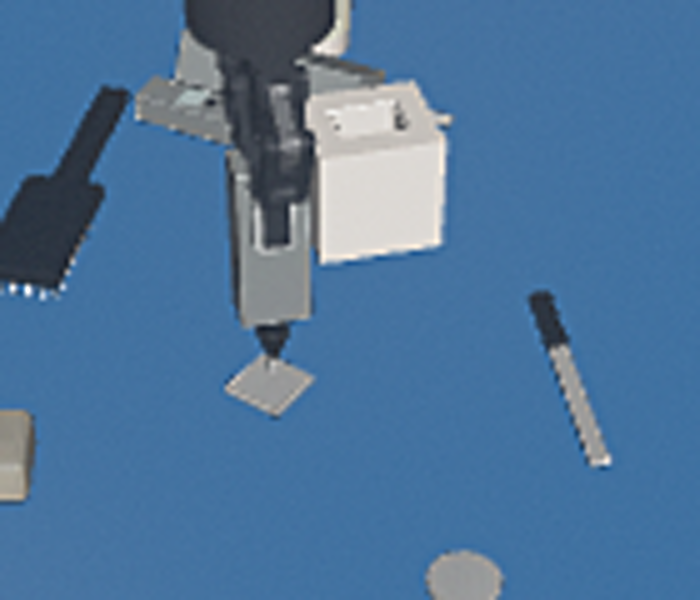

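The pin is about 10 mm above the square plate, centred on it at about (314,196) px. Descending to contact.

>>> apply_moves(plan=[[0.015,0.001,0.001,0.005,0],[0.015,0.001,0.001,0.008,0],[0.015,0.001,0.001,0.0105,0],[0.015,0.001,0.001,0.0125,0],[0.015,0.001,0.001,0.0135,0],[0.015,0.001,0.001,0.0135,0]])

```text
t: 10.57
tool_pos: [0.5744, -0.0821, 0.2811]
tool_rot: [-3.118, -0.381, -0.001]
contact_force: [0.3, 0.9, -0.7]
opening: 0.0275
grip_force: 60.3
```

>>> apply_moves(plan=[[0.015,0,0,0.001,0],[0.015,0,0,0.002,0],[0.015,0,0,0.002,0],[0.015,0,0,0.002,0],[0.015,0,0,0.002,0],[0.015,0,0,0.002,0],[0.015,0,0,0.002,0],[0.015,0,0,0.002,0],[0.015,0,0,0.002,0],[0.015,0,0,0.002,0]])

```text
t: 11.4
tool_pos: [0.5748, -0.0823, 0.2809]
tool_rot: [-3.118, -0.38, -0.002]
contact_force: [-3.2, 1.9, 8.6]
opening: 0.0275
grip_force: 61.7
```

Run:
```python
from look import *
o=telemetry.get_obs(); print({k:np.round(o[k],4) for k in ["t","tool_pos","contact_force"]})
print(shift((.4813,.3128,.39)))
```

```text
{'t': np.float64(11.4), 'tool_pos': array([ 0.5748, -0.0823,  0.2809]), 'contact_force': array([-3.2469,  1.8733,  8.6119])}
(array([ 0.0043, -0.406 , -0.1091]), None, np.float64(13.910226637076109))
```

>>> apply_moves(plan=[[0.015,0,0,-0.02,0],[0.015,0,0,-0.05,0],[0.015,0.001,-0.02,-0.08,0],[0.015,0.002,-0.055,-0.1,0],[0.015,0.002,-0.09,-0.11,0],[0.015,0.002,-0.13,-0.11,0],[0.015,0.003,-0.17,-0.11,0],[0.015,0.003,-0.21,-0.11,0],[0.015,0.003,-0.25,-0.11,0],[0.015,0.004,-0.29,-0.11,0],[0.015,0.004,-0.33,-0.11,0],[0.015,0.004,-0.36,-0.11,0]])

```text
t: 12.4
tool_pos: [0.4905, 0.2706, 0.3888]
tool_rot: [-3.117, -0.383, -0.001]
contact_force: [0.9, 0.6, -1.0]
opening: 0.0271
grip_force: 60.3
```

Run:
```python
from look import *
o=telemetry.get_obs(); print({k:np.round(o[k],4) for k in ["t","tool_pos","contact_force"]})
for n in ["wrist","side","top"]:
    p=look([("block",(.481,.312),.018,.03,.075),("cap",(.481,.312),.058,.072,.03)],n)
print(shift((.4813,.3128,.37)))
```

```text
{'t': np.float64(12.4), 'tool_pos': array([0.4905, 0.2706, 0.3888]), 'contact_force': array([ 0.8578,  0.5957, -0.9543])}
wrist block 5415 (array([0.4807, 0.3115]), array([90.3, 90.3]), 12.5) 0.0249
wrist cap 617 (array([0.4812, 0.3111]), array([32.8, 33.3]), 29.3) 0.0644
side block 1414 (array([0.4806, 0.3115]), array([90.3, 92.8]), 12.5) 0.0235
side cap 133 (array([0.4806, 0.312 ]), array([32.7, 33.1]), 47.7) 0.0627
top block 259 (array([0.4686, 0.3091]), array([61. , 98.5]), 22.1) 0.0253
top cap 21 (array([0.47  , 0.3156]), array([24.9,  9.6]), 70.6) 0.0656
(array([ 0.0011, -0.044 ,  0.0185]), None, np.float64(14.129946220847437))
```

>>> apply_moves(plan=[[0.015,0.001,-0.02,0.005,0],[0.015,0.001,-0.035,0.01,0],[0.015,0.001,-0.042,0.014,0],[0.015,0.001,-0.0425,0.018,0],[0.015,0.001,-0.0425,0.018,0],[0.015,0.001,-0.0425,0.018,0]])

```text
t: 13.05
tool_pos: [0.4828, 0.3086, 0.3703]
tool_rot: [3.118, 0.379, -0.001]
contact_force: [-0.3, 0.1, -0.9]
opening: 0.0272
grip_force: 60.3
```

Run:
```python
from look import *
o=telemetry.get_obs(); print({k:np.round(o[k],4) for k in ["t","tool_pos","contact_force"]})
c=o["tool_pos"]
for n in ["wrist","side"]:
    M=T(); p=look([("cap",(.481,.312),.058,.072,.03),("block",(.481,.312),.018,.03,.075)],n)
    C=cloud(p).reshape(-1,3); C=C[(p["range_z"]>0).ravel()]; L=(C-M[:3,3])@M[:3,:3]  # tool coords
    q=L[(abs(L[:,0])<.03)&(abs(L[:,1])<.03)&(L[:,2]>.180)&(L[:,2]<.228)]
    if len(q): print(n,"body in tool xy",len(q),np.percentile(q,[1,50,99],axis=0).round(4).tolist())
    q=L[(abs(L[:,0])<.02)&(abs(L[:,1])<.02)&(L[:,2]>.24)&(L[:,2]<.28)]
    if len(q): print(n,"nose",len(q),np.percentile(q,[1,50,99],axis=0).round(4).tolist())
    q=L[(abs(L[:,0])<.03)&(abs(L[:,1])<.018)&(L[:,2]>.115)&(L[:,2]<.135)]
    if len(q): print(n,"top",len(q),np.percentile(q,[1,50,99],axis=0).round(4).tolist())
    cv2.imwrite(f"pics/{n}5.png",p["img"])
a=cv2.imread("pics/side5.png")[220:340,280:420]; cv2.imwrite("pics/s5.png",cv2.resize(a,(700,600),interpolation=cv2.INTER_CUBIC))
```

```text
{'t': np.float64(13.05), 'tool_pos': array([0.4828, 0.3086, 0.3703]), 'contact_force': array([-0.313 ,  0.1245, -0.8612])}
wrist cap 364 (array([0.4879, 0.3139]), array([18.6, 33.4]), 19.5) 0.0645
wrist block 5605 (array([0.4806, 0.3113]), array([90.6, 90. ]), 12.6) 0.0249
wrist body in tool xy 1203 [[0.0186, -0.0128, 0.1804], [0.0199, 0.0005, 0.1991], [0.0203, 0.0139, 0.2257]]
wrist top 8713 [[-0.0131, -0.0171, 0.1166], [0.0076, 0.0001, 0.1253], [0.0203, 0.0171, 0.1346]]
side cap 135 (array([0.481 , 0.3122]), array([32.2, 33.1]), 64.0) 0.0627
side block 1422 (array([0.4806, 0.3117]), array([90.4, 92.5]), 12.7) 0.0235
side body in tool xy 376 [[-0.019, -0.0148, 0.1808], [0.0054, -0.0131, 0.2037], [0.0202, 0.0109, 0.2274]]
side nose 42 [[-0.007, -0.01, 0.2408], [0.0015, -0.0056, 0.2467], [0.0082, 0.0027, 0.2752]]
side top 107 [[0.0009, -0.0157, 0.1168], [0.0157, -0.0013, 0.1269], [0.0203, 0.0168, 0.1343]]
```

View pics/s5.png

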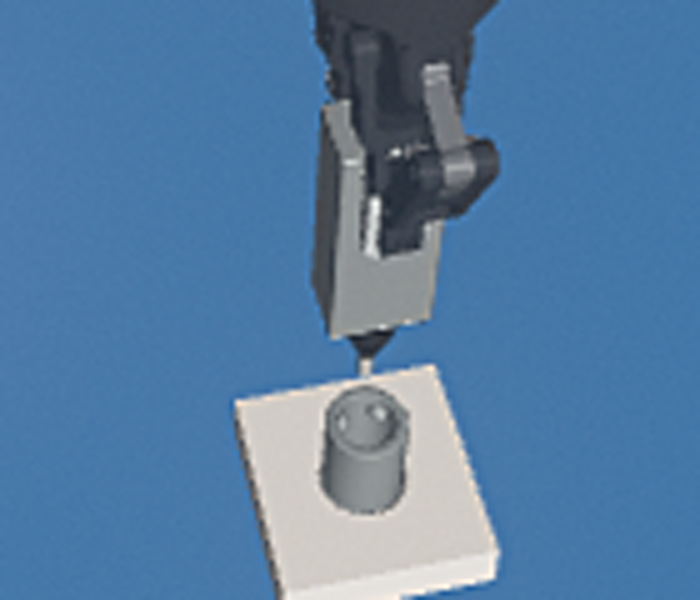

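The tip at about (353,294) px hangs just behind the cap's mouth at (354,304), and the meter is vertical in the grip. Correcting and descending to just above the rim.

>>> apply_moves(plan=[[0.015,-0.001,-0.0035,0.008,0],[0.015,-0.001,-0.0035,0.016,0],[0.015,-0.001,-0.0035,0.022,0],[0.015,-0.001,-0.0035,0.022,0],[0.015,-0.001,-0.0035,0.022,0],[0.015,-0.001,-0.0035,0.022,0]])

```text
t: 13.65
tool_pos: [0.4807, 0.3128, 0.3486]
tool_rot: [3.118, 0.381, -0.0]
contact_force: [-0.0, 0.6, -1.0]
opening: 0.0275
grip_force: 60.3
```

Run:
```python
from look import *
o=telemetry.get_obs(); print({k:np.round(o[k],4) for k in ["t","tool_pos","contact_force"]}); print(shift((.4808,.3115,.294)))
p=shot("side");print(shift((.4808,.3115,.294)))
```

```text
{'t': np.float64(13.65), 'tool_pos': array([0.4807, 0.3128, 0.3486]), 'contact_force': array([-0.0289,  0.6088, -1.0096])}
(array([-0.0002,  0.0013,  0.0546]), None, np.float64(13.915524044900188))
(array([-0.0003,  0.0013,  0.055 ]), None, np.float64(13.913886388782082))
```

>>> apply_moves(plan=[[0.015,0,0.001,0.004,0],[0.015,0,0.001,0.01,0],[0.015,0,0.001,0.015,0],[0.015,0,0.001,0.02,0],[0.015,0,0.001,0.025,0],[0.015,0,0.001,0.03,0],[0.015,0,0.001,0.034,0],[0.015,0,0.001,0.034,0]])

```text
t: 14.37
tool_pos: [0.4805, 0.3116, 0.3133]
tool_rot: [3.118, 0.38, -0.003]
contact_force: [-0.1, 0.0, -1.6]
opening: 0.0275
grip_force: 60.3
```

>>> apply_moves(plan=[[0.015,0,0,0.002,0],[0.015,0,0,0.004,0],[0.015,0,0,0.006,0],[0.015,0,0,0.008,0],[0.015,0,0,0.008,0]])

```text
t: 14.78
tool_pos: [0.4808, 0.3118, 0.3063]
tool_rot: [3.118, 0.38, -0.001]
contact_force: [0.6, 0.8, -1.2]
opening: 0.0274
grip_force: 60.3
```

>>> apply_moves(plan=[[0.015,0,0,0.0015,0],[0.015,0,0,0.003,0],[0.015,0,0,0.0045,0],[0.015,0,0,0.006,0],[0.015,0,0,0.0075,0],[0.015,0,0,0.0075,0]])

```text
t: 15.28
tool_pos: [0.4813, 0.312, 0.3009]
tool_rot: [-3.118, -0.381, -0.003]
contact_force: [-1.1, -0.9, 3.5]
opening: 0.0273
grip_force: 61.1
```

>>> apply_moves(plan=[[0.015,0,0,0.001,0],[0.015,0,0,0.002,0],[0.015,0,0,0.003,0],[0.015,0,0,0.003,0]])

```text
t: 15.62
tool_pos: [0.4806, 0.3116, 0.2951]
tool_rot: [3.118, 0.38, -0.002]
contact_force: [-0.3, 0.1, -1.9]
opening: 0.0271
grip_force: 60.3
```

>>> apply_moves(plan=[[0.015,0,0,0.001,0],[0.015,0,0,0.002,0],[0.015,0,0,0.003,0],[0.015,0,0,0.003,0],[0.015,0,0,0.003,0],[0.015,0,0,0.003,0]])

```text
t: 16.12
tool_pos: [0.481, 0.3119, 0.2941]
tool_rot: [-3.118, -0.38, -0.0]
contact_force: [-1.8, -1.9, 5.7]
opening: 0.0274
grip_force: 61.1
```

>>> apply_moves(plan=[[0.015,0,0,0.001,0],[0.015,0,0,0.001,0],[0.015,0,0,0.001,0],[0.015,0,0,0.001,0],[0.015,0,0,0.001,0],[0.015,0,0,0.001,0]])

```text
t: 16.62
tool_pos: [0.4811, 0.3119, 0.2941]
tool_rot: [-3.118, -0.381, -0.001]
contact_force: [-3.8, -2.0, 9.0]
opening: 0.0274
grip_force: 61.8
```

Run:
```python
from look import *
for i in range(3):
    p=look([("block",(.481,.312),.018,.03,.075)],"side")
    o=telemetry.get_obs(); print({k:np.round(o[k],4) for k in ["t","tool_pos","contact_force","grip_force"]})
cv2.imwrite("pics/s6.png",cv2.resize(p["img"][220:340,280:420],(700,600),interpolation=cv2.INTER_CUBIC))
```

```text
side block 1262 (array([0.4806, 0.3118]), array([90.9, 91.4]), 12.2) 0.0235
{'t': np.float64(16.6667), 'tool_pos': array([0.4811, 0.312 , 0.2941]), 'contact_force': array([-3.5871, -2.1376,  9.0423]), 'grip_force': np.float64(61.7596)}
side block 1268 (array([0.4805, 0.3118]), array([90.7, 91.4]), 12.2) 0.0234
{'t': np.float64(16.7167), 'tool_pos': array([0.4811, 0.312 , 0.2941]), 'contact_force': array([-3.4696, -1.406 ,  9.2158]), 'grip_force': np.float64(61.7602)}
side block 1264 (array([0.4805, 0.3116]), array([90.6, 91.5]), 12.8) 0.0234
{'t': np.float64(16.7667), 'tool_pos': array([0.4812, 0.3119, 0.2941]), 'contact_force': array([-3.0044, -1.4695,  8.9114]), 'grip_force': np.float64(61.7593)}
```

View pics/s6.png

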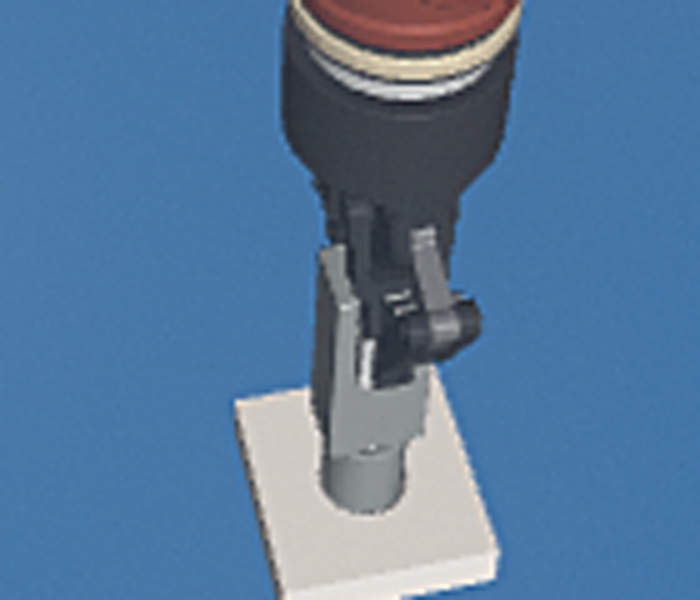

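The meter's body sits on the cap's rim at about (354,310) px, and the cap is still in its block. The wrist reads a steady 9 N, about 10.5 N with the meter's weight. Handing in.

```bash
python3 -c "
from station import ctrl
print(ctrl.finish_job())"
```

```text
the job is handed in; nothing more can be done
None
```

I rested the meter's pin on the round plate and then the square one, about 0.7 s each. I then pressed it past the click until its body sat on the cap's rim and handed in while still gripping it and pushing down at about 10 N; the two look-alike meters, which had been balanced on their pins, toppled onto the ledge early on though I never touched them.

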